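# Close the tool case and weigh it for the courier

### The arm

A 6-joint arm with a two-finger parallel gripper is mounted at the origin on the work surface. World frame = base frame: x ahead of the robot, y to its left, z up, the work surface at z = 0. Lengths are in mm, angles in rad, forces in N, time in s.
With the tool pointing down it reaches from about 275 to 1000 mm from the base axis. Payload 8.4 kg.
Tool frame: the origin (TCP) lies midway between the tips of the shut fingers; the grasp point (between the pads) lies 19 mm behind it; z points along the fingers, y is the line along which they close (so a half turn about z gives the same grasp; the last joint's range is limited). The gripper opens to 85 mm and grips with 20 to 120 N. Pads are 22 mm wide; open, the fingers measure 114 mm over their backs; the gripper's body (76 mm by 85 mm) begins 54 mm behind the grasp point. The pads swing forward as they close: fully open they stand 13 mm farther back than shut.
Start: joints at [1.306, 0.353, 1.633, -0, 1.155, -0.002], TCP at [162.364, 603.544, 231.281] pointing down, gripper open.
Joint ranges: [-2.63, 2.63], [-0.92, 2.1], [0.06, 2.66], [-1.3, 4.44], [0, 2.69], [-3.02, 3.02]. Speed limits (rad/s): [2.22, 2.22, 2.79, 3.14, 3.14, 3.14].

### API

Orientations are given as [roll, pitch, yaw] about the fixed x, y, z axes, in that order (R = Rz(yaw) Ry(pitch) Rx(roll)).
In Python, from rig import r gives the robot as it stands.
- The arm moves only by the shell command python3 -m inch 'ROWS' [OPENING] [FORCE]. ROWS is JSON, a list that holds one entry, the list of rows, each a list of 6 numbers: the shift along the tool's x, y, z scaled (see below), then the turn, a rotation vector about the tool's x, y, z scaled (see below). In form: [[[tx, ty, tz, wx, wy, wz], ...]]. A call has 1 to 8 rows; each row is the pose to reach, as a shift and turn from the pose commanded when the call began, along the tool's axes at that moment, turning the shorter way round; what a row does not reach only later rows make up. The controller multiplies each number of a shift by 20 cm and each number of a turn by pi rad. A row lasts 1/12 s, in which the tool goes at most 41.7 mm and 7.16 degrees, less where a joint would pass 70% of its speed; a pose out of reach is approached as far as the arm can. A call with a number of a shift or a turn outside -1 to 1 is refused whole. A call with a gripper value outside its range is refused whole. OPENING is the gripper's target within -1 to 1 (fully open at 1, half-way at 0, shut at -1), set as the call begins (- or left out, the last holds). The fingers move at their own pace and stop on an object; FORCE is the grip in N (left out, the last holds). Time passes only in rows, so rows that repeat a pose let the fingers close. It gives the time, the measured TCP pose, the force, the opening and the grip force at its end, in the units of the state.
- r.sense(): the state, without advancing time (a new reading comes with each control period).
- r.grab_frame(name): name is "scene" or "top" or "wrist"; returns the picture (400x640x3 uint8, red, green, blue); there is no depth.
- r.camera_info(name): a dict with "K" (3x3 intrinsics, pixels), "rvec" (rotation vector, rad) and "tvec" (3), from world to camera coordinates, as OpenCV has them; the wrist camera has in their place "mount" (4x4, takes a point from camera to tool coordinates, whose origin is the TCP and whose axes are the flange's). Camera axes: x right, y down, z forward; pixel columns grow to the right and rows downward; lengths in mm; the calibration is good to about 2 mm. A picture is of the moment at which its call begins: read the wrist's pose just before it. camera_info takes no time and is no camera call.
- r.sign_off(): hands the job in; it is judged then, once.
The state is a dict: "clock": time; "qpos": joint angles; "qvel": joint speeds; "joint_efforts": joint torques, N m; "eef_pos": TCP position; "tcp_rot": TCP orientation; "contact_force": force on the tool from outside, world axes, zero at the start; "wrist_torque": the same for the moment, N m; "opening": opening from 0.0 (shut) to 1.0 (fully open); "grasp_force": force on a finger pad.
Only numpy, scipy, OpenCV 4.12 (cv2) and the standard library are available. Lean on these libraries where they do the work, as an engineer would, in place of code of your own. Each camera call takes 0.05 s, during which the arm holds its last target. There are 200 camera calls.

### The job

The bottom bracket tool is going out by courier: close its wooden case with the lid, fully down all round, and have the closed case standing on the weighing scale, centred on the steel platform and turned along it so that no edge overhangs. Set it down gently, as the scale is delicate, keep the tool in the case, and leave the cup and the bell where they are.

Things in the scene. Friction and masses are not known exactly. Their poses are not given: they have to be found in the camera images.
- platform (a point): Centre of the top face of the scale's platform, 50 mm above the cart: a fixed flat steel plate, 104 mm along x by 168 mm along y, z up. The white scale is fixed to the cart; its body is 190 mm wide (y) and reaches 125 mm to -x (display and buttons) and 60 mm to +x of this point, all of it below the platform's top.
- box_mid (a point): Centre, half-way up, of the open wooden case that holds the chrome tool: 58 mm along x, 146 mm along y (long side), 42 mm high, z up; walls 6 mm, mouth 46 by 134 mm. Loose, 0.3 to 0.6 kg with the tool. Grip it across the 58 mm by the outside of its walls. The lid only rests on it: lifting by the lid leaves the case behind.
- lid_mid (a point): Centre, half-way up (25 mm in all), of the case's pale wooden lift-off lid, lying right way up. Bottom to top: a tongue 40 by 128 by 7 mm, a board 56 mm (x) by 144 mm (y) by 5 mm, a dark pull bar 14 mm (x) by 60 mm (y) by 13 mm. The tongue goes into the mouth, either way round, with 3 mm play each side; this point is then 26.5 mm above box_mid. Loose, 55 to 90 g. Grip the bar.
- box_corner0 (a point): Lower outer corner of the case at its +x, +y.
- box_corner1 (a point): Lower outer corner of the case at its +x, -y.
- box_corner2 (a point): Lower outer corner of the case at its -x, -y.
- box_corner3 (a point): Lower outer corner of the case at its -x, +y.
- bb_tool_mid (a point): Middle of the chrome bottom bracket tool, on its axis: 120 mm long along y, a splined socket of 29 mm diameter at -y and a shank of 20 mm at +y. It lies loose in a black foam bed in the case, below the rim, 2.5 mm below box_mid.
- box: The case of box_mid; origin at the centre of its underside, axes the same.
- lid: The lid of lid_mid; origin at the centre of its tongue's underside, axes the same.
- scale: The scale; origin on the cart straight below platform, axes the same.
- cup: Blue ceramic cup, 80 mm across, with two upright plastic wheel reflectors in it, 125 mm high in all; origin at the centre of its underside. Loose; leave it alone.
- bell: Steel bicycle bell with a ribbed black turning dial, 64 mm across, 54 mm high; origin at the centre of its underside. Loose; leave it alone.

How it is judged:
By the outcome, as a careful person would: the job done as asked, in the order asked, and still so for the second after the job is handed in, with the robot touching nothing.
It also fails if it takes over 67 s, if anything falls off the work surface, if the arm or the gripper's body presses on something with over 40 N, if the wrist force passes 120 N, or if a joint passes its speed limit or range.

## Working session

There is one attempt and no reset: what is moved stays moved. The work goes in short steps, Python scripts to look and compute and a shell command to move; the robot and the scene stay as the last step left them, time stands still between calls to the robot, and variables do not carry over. Pictures are saved under pics/ and viewed, at most 10 in all, crops included, and the job is handed in when it is done.

```bash
ls; mkdir -p pics
python3 - <<'E'
from rig import r
import cv2
s=r.sense(); print({k:s[k] for k in('clock','eef_pos','tcp_rot','opening','contact_force')})
for n in("scene","top","wrist"):
    cv2.imwrite(f'pics/{n}0.png',r.grab_frame(n)[:,:,::-1]); print(n,r.camera_info(n))
E
```

```text
pics
{'clock': 0.0, 'eef_pos': array([162.21666768, 603.08250555, 230.57890906]), 'tcp_rot': array([-3.14019002e+00,  3.09309403e-06,  2.87881292e+00]), 'opening': 0.9965663381011021, 'contact_force': array([ 0.32051816, -0.00789945, -0.58221886])}
scene {'K': array([[427.53796287,   0.        , 318.8313374 ],
       [  0.        , 427.53796287, 200.34196627],
       [  0.        ,   0.        ,   1.        ]]), 'rvec': array([ 2.14538771,  1.50394806, -0.4427972 ]), 'tvec': array([-230.35030943, -385.20475653, 1332.66419689])}
top {'K': array([[422.25930382,   0.        , 330.10826902],
       [  0.        , 422.25930382, 192.74902218],
       [  0.        ,   0.        ,   1.        ]]), 'rvec': array([ 2.1340132 , -2.08722815,  0.20637318]), 'tvec': array([ 34.8225962 , 552.94682528, 878.90000679])}
wrist {'K': array([[317.9050376 ,   0.        , 315.34501874],
       [  0.        , 317.9050376 , 196.56944975],
       [  0.        ,   0.        ,   1.        ]]), 'mount': array([[ 8.19010720e-04, -9.47274648e-01, -3.20421706e-01,
         8.29138115e+01],
       [ 9.99999653e-01,  7.26203896e-04,  4.09135501e-04,
        -5.46595031e-01],
       [-1.54872196e-04, -3.20421930e-01,  9.47274914e-01,
        -1.42097025e+02],
       [ 0.00000000e+00,  0.00000000e+00,  0.00000000e+00,
         1.00000000e+00]])}
```

View pics/top0.png

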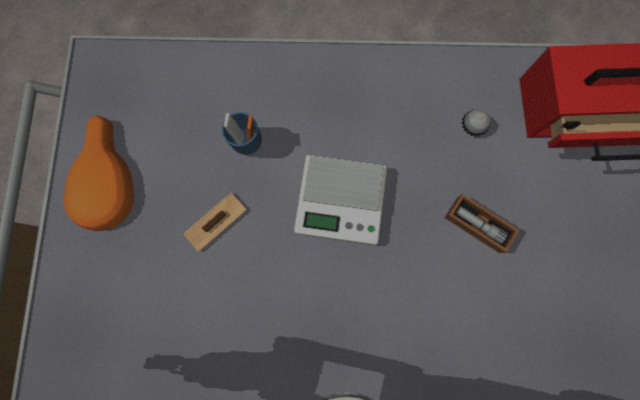

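View pics/scene0.png

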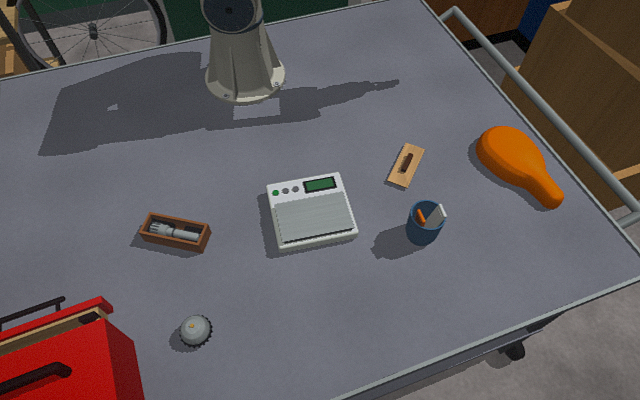

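View pics/wrist0.png

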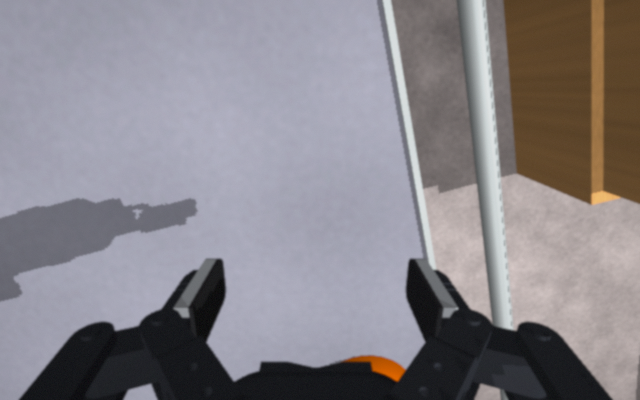

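The top view shows the lid at about (215,222), the scale at (341,200), the case at (481,223), the cup at (241,135) and the bell at (476,122). The scene view shows the lid at (405,165), the case at (175,232) and the scale at (312,212). The wrist camera sees none of them yet.

```bash
cat > h.py <<'E'
import numpy as np, cv2
from scipy.spatial.transform import Rotation as R
from rig import r
def cam(n,s=None):
    c=r.camera_info(n)
    if n!="wrist":
        Rm=cv2.Rodrigues(c['rvec'])[0]; return c['K'],Rm.T,-Rm.T@c['tvec']
    s=s or r.sense(); T=R.from_euler('xyz',s['tcp_rot']).as_matrix(); M=c['mount']
    return c['K'],T@M[:3,:3],T@M[:3,3]+s['eef_pos']
def ray(C,p):
    d=C[1]@np.linalg.inv(C[0])@[p[0],p[1],1]; return C[2],d/np.linalg.norm(d)
def onz(C,p,z):
    o,d=ray(C,p); return o+d*(z-o[2])/d[2]
def tri(C1,p1,C2,p2):
    (a,u),(b,v)=ray(C1,p1),ray(C2,p2)
    t=np.linalg.lstsq(np.c_[u,-v],b-a,rcond=None)[0]
    P,Q=a+t[0]*u,b+t[1]*v; return (P+Q)/2,np.linalg.norm(P-Q)
def blob(im,lo,hi,roi=None):
    m=cv2.inRange(cv2.cvtColor(im,cv2.COLOR_RGB2HSV),lo,hi)
    if roi: 
        k=np.zeros_like(m); x0,y0,x1,y1=roi; k[y0:y1,x0:x1]=1; m*=k
    m=cv2.morphologyEx(m,cv2.MORPH_CLOSE,np.ones((3,3)))
    cs=cv2.findContours(m,cv2.RETR_EXTERNAL,cv2.CHAIN_APPROX_NONE)[0]
    return cv2.convexHull(max(cs,key=cv2.contourArea))
def quad(h):
    return cv2.approxPolyN(h,4,ensure_convex=True).reshape(-1,2).astype(float)
E
python3 - <<'E'
from h import *
I={n:cv2.imread(f'pics/{n}0.png')[:,:,::-1].copy() for n in('scene','top')}
C={n:cam(n) for n in I}
wood=((5,70,40),(25,255,255)); 
rois={'lid':{'top':(175,185,255,255),'scene':(380,138,430,192)},'box':{'top':(440,190,525,255),'scene':(130,205,215,258)}}
for k in rois:
    Q={}
    for n in I:
        h=blob(I[n],*wood,rois[k][n]); q=quad(h); Q[n]=q
        M=cv2.moments(h); Q[n+'c']=(M['m10']/M['m00'],M['m01']/M['m00'])
        print(k,n,np.round(q).tolist(),np.round(Q[n+'c'],1))
    P,e=tri(C['top'],Q['topc'],C['scene'],Q['scenec']); print(' tri',P.round(1),e.round(1))
    z=12 if k=='lid' else 42
    for n in I: print('  ',n,[onz(C[n],p,z)[:2].round(0).tolist() for p in Q[n]])
# scale white body & platform
for n,roi in(('top',(285,145,395,250)),('scene',(255,165,365,255))):
    h=blob(I[n],(0,0,110),(180,60,255),roi); q=quad(h); print('scale',n,q.tolist(),[onz(C[n],p,45)[:2].round(0).tolist() for p in q])
E
```

```text
lid scene [[425.0, 149.0], [407.0, 189.0], [387.0, 180.0], [405.0, 142.0]] [405.7 165.1]
lid top [[247.0, 209.0], [198.0, 252.0], [182.0, 233.0], [230.0, 192.0]] [214.4 221.8]
 tri [488.2 312.8   5.9] 0.5
   scene [[460.0, 384.0], [563.0, 278.0], [520.0, 242.0], [419.0, 344.0]]
   top [[519.0, 238.0], [418.0, 343.0], [460.0, 383.0], [558.0, 280.0]]
box scene [[214.0, 225.0], [202.0, 253.0], [134.0, 239.0], [149.0, 211.0]] [175. 232.]
box top [[519.0, 230.0], [504.0, 256.0], [445.0, 217.0], [460.0, 192.0]] [482.1 223.7]
 tri [ 495.4 -296.    22.2] 3.1
   scene [[521.0, -204.0], [582.0, -244.0], [496.0, -381.0], [432.0, -339.0]]
   top [[480.0, -371.0], [423.0, -335.0], [506.0, -209.0], [563.0, -245.0]]
scale top [[387.0, 161.0], [377.0, 244.0], [293.0, 233.0], [302.0, 154.0]] [[631.0, -81.0], [442.0, -58.0], [462.0, 127.0], [643.0, 114.0]]
scale scene [[364.0, 165.0], [364.0, 254.0], [255.0, 254.0], [255.0, 165.0]] [[478.0, 192.0], [708.0, 92.0], [626.0, -135.0], [385.0, -68.0]]
```

```bash
cat >> h.py <<'E'
def go(xyz,psi,s=None):
    "numbers for a row: to TCP xyz, tool straight down, yaw psi deg"
    s=s or r.sense(); A=R.from_euler('xyz',s['tcp_rot']); B=R.from_euler('xyz',[np.pi,0,np.radians(psi)])
    t=A.inv().apply(np.array(xyz)-s['eef_pos']); w=(A.inv()*B).as_rotvec()
    print('row',(t/200).round(4).tolist(),(w/np.pi).round(4).tolist(),'mm',np.linalg.norm(t).round(0))
E
python3 - <<'E'
from h import *
go([489,311,190],134)
E
```

```text
row [-1.9571, -0.9861, 0.2048] [-0.0003, 0.0001, 0.1719] mm 440.0
```

```bash
python3 -m inch '[[[-0.98,-0.493,0.1,0,0,0],[-0.98,-0.493,0.1,0,0,0],[-0.98,-0.493,0.1,0,0,0],[-0.98,-0.493,0.1,0,0,0],[-0.98,-0.493,0.1,0,0,0],[-0.98,-0.493,0.1,0,0,0]]]' 1; python3 -m inch '[[[-0.978,-0.493,0.1,0,0,0.172],[-0.978,-0.493,0.1,0,0,0.172],[-0.978,-0.493,0.1,0,0,0.172],[-0.978,-0.493,0.1,0,0,0.172],[-0.978,-0.493,0.1,0,0,0.172],[-0.978,-0.493,0.1,0,0,0.172],[-0.978,-0.493,0.1,0,0,0.172],[-0.978,-0.493,0.1,0,0,0.172]]]'
python3 - <<'E'
from h import *
s=r.sense(); print(s['clock'],s['eef_pos'],s['tcp_rot'])
im=r.grab_frame('wrist'); cv2.imwrite('pics/w1.png',im[:,:,::-1]); np.save('w1.npy',np.r_[s['eef_pos'],s['tcp_rot']])
C=cam('wrist',s); h=blob(im,(5,70,40),(25,255,255)); q=quad(h); print(q)
P=np.array([onz(C,p,12)for p in q]); print(P.round(1).tolist(), P.mean(0), [np.linalg.norm(P[i]-P[i-1]).round(1) for i in range(4)])
E
```

```text
clock: 0.65
eef_pos: [328.8, 453.6, 210.6]
tcp_rot: [-3.139, 0.001, 2.877]
contact_force: [-0.4, 0.1, -0.8]
opening: 1.004
grasp_force: 0.0
clock: 1.32
eef_pos: [489.1, 311.3, 191.0]
tcp_rot: [-3.141, -0.001, 2.337]
contact_force: [-0.4, 0.3, -0.4]
opening: 0.995
grasp_force: 0.0
1.3167 [489.12226144 311.28308666 190.9683492 ] [-3.14087484e+00 -6.66985577e-04  2.33738820e+00]
[[639.   0.]
 [639. 121.]
 [473.  80.]
 [479.   0.]]
[[584.8, 621.8, 12.0], [681.6, 570.4, 12.0], [533.1, 479.9, 12.0], [483.4, 524.0, 12.0]] [570.73139854 549.02762626  12.        ] [np.float64(140.9), np.float64(109.5), np.float64(173.8), np.float64(66.4)]
```

View pics/w1.png

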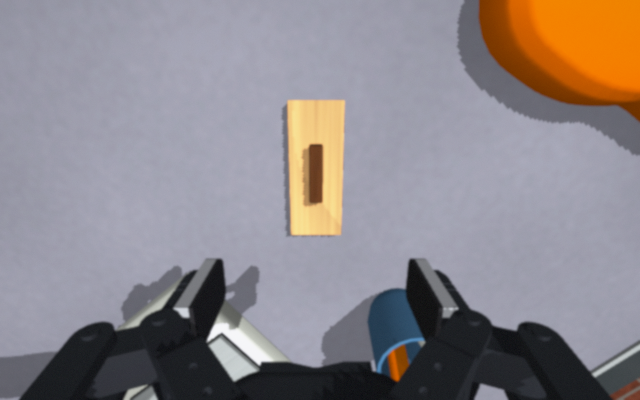

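The wrist view shows the lid upright in the picture: board at columns 288–345, rows 99–236, and the bar at about (316,173). The orange seat matched my mask, so I'll restrict the region.

Run:
```python
from h import *
v=np.load('w1.npy'); s={'eef_pos':v[:3],'tcp_rot':v[3:]}; C=cam('wrist',s); T=cam('top')
im=cv2.imread('pics/w1.png')[:,:,::-1].copy(); tp=cv2.imread('pics/top0.png')[:,:,::-1].copy()
q=quad(blob(im,(5,70,40),(25,255,255),(270,80,365,250))); t=quad(blob(tp,(5,70,40),(25,255,255),(175,185,255,255)))
P=np.array([onz(C,p,12)for p in q]); print(q.tolist(),P.round(1).tolist(), P.mean(0))
c=lambda q:np.array([q[0]+q[1],q[1]+q[2],q[2]+q[3],q[3]+q[0]])/2
e=[P[i]-P[i-1] for i in range(4)]; print([(np.linalg.norm(a).round(1),np.degrees(np.arctan2(a[1],a[0])).round(1)) for a in e])
print('tri centre',tri(C,q.mean(0),T,t.mean(0)))
b=blob(im,(0,60,10),(20,255,110),(300,135,332,212)); bq=cv2.minAreaRect(b); print('bar',bq, onz(C,bq[0],25))
tb=blob(tp,(0,60,10),(20,255,100),(198,205,235,240)); tq=cv2.minAreaRect(tb); print('bar tri',tq,tri(C,bq[0],T,tq[0]))
go([*P.mean(0)[:2],60],134)
```

```text
[[344.0, 100.0], [341.0, 234.0], [290.0, 234.0], [286.0, 100.0]] [[458.1, 382.3, 12.0], [557.5, 280.4, 12.0], [516.8, 241.0, 12.0], [417.7, 343.4, 12.0]] [487.52767235 311.77563739  12.        ]
[(np.float64(56.1), np.float64(44.0)), (np.float64(142.4), np.float64(-45.7)), (np.float64(56.6), np.float64(-136.0)), (np.float64(142.4), np.float64(134.1))]
tri centre (array([487.35161263, 313.95679655,   3.65694752]), np.float64(3.71964045102311))
bar ((315.0, 173.0), (56.0, 10.0), 90.0) [486.05368239 312.9472687   25.        ]
bar tri ((215.121826171875, 221.29441833496094), (8.765993118286133, 28.61542510986328), 49.08561706542969) (array([488.74255631, 310.24303374,  10.45497017]), np.float64(0.23018299939937556))
row [0.0026, -0.0041, 0.6558] [-0.0001, -0.0002, -0.0] mm 131.0
```

```bash
python3 -m inch '[[[0.003,-0.004,0.2,0,0,0],[0.003,-0.004,0.4,0,0,0],[0.003,-0.004,0.6,0,0,0],[0.003,-0.004,0.72,0,0,0],[0.003,-0.004,0.8,0,0,0],[0.003,-0.004,0.85,0,0,0],[0.003,-0.004,0.875,0,0,0],[0.003,-0.004,0.875,0,0,0]]]' 1; python3 -m inch '[[[0,0,0,0,0,0],[0,0,0,0,0,0],[0,0,0,0,0,0],[0,0,0,0,0,0],[0,0,0,0,0,0],[0,0,0,0,0,0],[0,0,0,0,0,0],[0,0,0,0,0,0]]]' -1 30
```

```text
clock: 2.03
eef_pos: [487.5, 312.0, 15.9]
tcp_rot: [-3.141, -0.0, 2.34]
contact_force: [0.9, 0.2, 0.3]
opening: 1.0
grasp_force: 0.0
clock: 2.7
eef_pos: [488.6, 311.3, 16.8]
tcp_rot: [3.141, 0.0, 2.338]
contact_force: [-1.0, -2.0, 6.8]
opening: 0.152
grasp_force: 31.2
```

```bash
python3 -m inch '[[[0,0,-0.05,0,0,0],[0,0,-0.2,0,0,0],[0,0,-0.4,0,0,0.04],[0,0,-0.6,0,0,0.08],[0,0,-0.8,0,0,0.12],[0,0,-0.92,0,0,0.16],[0,0,-0.92,0,0,0.2],[0,0,-0.92,0,0,0.22]]]' -1 30; python3 -m inch '[[[-0.95,-0.226,0,0,0,0.208],[-0.95,-0.226,0,0,0,0.208],[-0.95,-0.226,0,0,0,0.208],[-0.95,-0.226,0,0,0,0.208],[-0.95,-0.226,0,0,0,0.208],[-0.95,-0.226,0,0,0,0.208]]]'
python3 - <<'E'
from h import *
go([402,-231,200],57)
E
```

```text
clock: 3.37
eef_pos: [489.3, 311.8, 203.4]
tcp_rot: [3.138, -0.002, 1.64]
contact_force: [-0.1, -0.6, -1.5]
opening: 0.153
grasp_force: 30.5
clock: 3.87
eef_pos: [455.8, 114.0, 200.6]
tcp_rot: [-3.141, 0.002, 0.984]
contact_force: [0.1, 0.5, -1.7]
opening: 0.149
grasp_force: 30.5
row [-1.5855, 0.7312, 0.0064] [-0.0, 0.0007, -0.0035] mm 349.0
```

```bash
python3 -m inch '[[[-0.8,0.37,0,0,0,0],[-0.8,0.37,0,0,0,0],[-0.8,0.37,0,0,0,0],[-0.8,0.37,0,0,0,0],[-0.8,0.37,0,0,0,0]]]'; python3 -m inch '[[[-0.786,0.36,0,0,0,0],[-0.786,0.36,0,0,0,0],[-0.786,0.36,0,0,0,0],[-0.786,0.36,0,0,0,0],[-0.786,0.36,0,0,0,0],[-0.786,0.36,0,0,0,0],[-0.786,0.36,0,0,0,0],[-0.786,0.36,0,0,0,0]]]'
python3 - <<'E'
from h import *
s=r.sense(); print(s['clock'],s['eef_pos'],s['tcp_rot'])
im=r.grab_frame('wrist'); cv2.imwrite('pics/w2.png',im[:,:,::-1]); np.save('w2.npy',np.r_[s['eef_pos'],s['tcp_rot']])
E
```

```text
clock: 4.28
eef_pos: [431.2, -60.4, 200.9]
tcp_rot: [3.141, 0.001, 0.992]
contact_force: [-0.1, 0.6, -0.3]
opening: 0.151
grasp_force: 30.5
clock: 4.95
eef_pos: [407.1, -225.9, 200.3]
tcp_rot: [-3.141, -0.0, 0.994]
contact_force: [0.4, 0.1, 0.2]
opening: 0.153
grasp_force: 30.5
4.95 [ 407.0870136  -225.89457528  200.3249737 ] [-3.14105006e+00 -4.39901232e-04  9.94382610e-01]
```

View pics/w2.png

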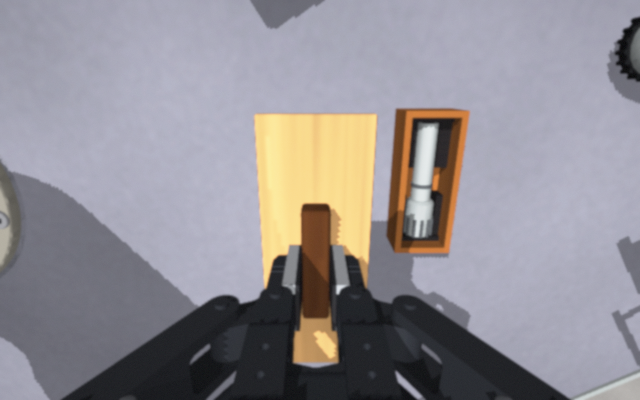

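The lid hangs level in the grip (board top edge at row 114). The case is at columns 388–468, rows 108–255, with the socket end of the tool low in the picture. Its left outer wall face is visible, so I'll view an enlarged crop to separate the rim from the foot.

Run:
```python
from h import *
im=cv2.imread('pics/w2.png')
cv2.imwrite('pics/w2c.png',cv2.resize(im[100:262,375:480],None,fx=3.5,fy=3.5,interpolation=cv2.INTER_CUBIC))
v=np.load('w2.npy'); s={'eef_pos':v[:3],'tcp_rot':v[3:]}; C=cam('wrist',s)
q=quad(blob(im[:,:,::-1].copy(),(5,70,40),(25,255,255),(380,95,480,262))); print(q.tolist())
for z in(0,42):
    P=np.array([onz(C,p,z)for p in q]);print(z,P.round(1)[:,:2].tolist(),[(np.linalg.norm(a).round(1),np.degrees(np.arctan2(a[1],a[0])).round(1)) for a in (P[i]-P[i-1] for i in range(4))])
print(C[2])
```

```text
[[470.0, 109.0], [449.0, 252.0], [385.0, 255.0], [396.0, 109.0]]
0 [[575.6, -261.0], [485.3, -401.3], [418.5, -362.9], [511.0, -219.2]] [(np.float64(76.9), np.float64(-33.0)), (np.float64(166.8), np.float64(-122.7)), (np.float64(77.1), np.float64(150.1)), (np.float64(171.0), np.float64(57.2))]
42 [[560.4, -248.3], [481.2, -371.4], [422.6, -337.6], [503.8, -211.5]] [(np.float64(67.5), np.float64(-33.0)), (np.float64(146.4), np.float64(-122.7)), (np.float64(67.7), np.float64(150.1)), (np.float64(150.0), np.float64(57.2))]
[ 451.90612962 -157.09967025  342.45888062]
```

View pics/w2c.png

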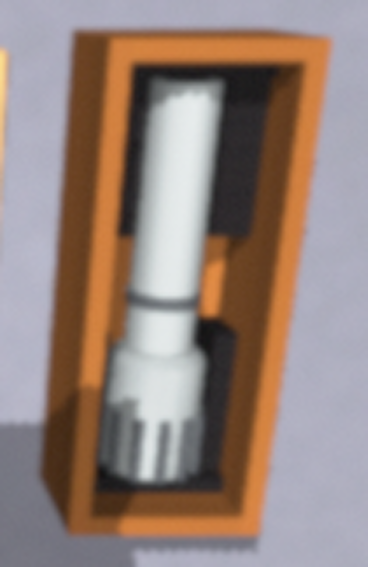

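The crop shows the rim's outer corners at (110,40), (330,38), (260,533) and (70,533), which I'll cast onto the rim plane.

Run:
```python
from h import *
v=np.load('w2.npy'); s={'eef_pos':v[:3],'tcp_rot':v[3:]}; C=cam('wrist',s)
q=np.array([(110,40),(330,38),(260,533),(70,533)])/3.5+[374.64,99.64]
P=np.array([onz(C,p,42)for p in q]);print(P.round(1)[:,:2].tolist(),[(np.linalg.norm(a).round(1),np.degrees(np.arctan2(a[1],a[0])).round(1)) for a in (P[i]-P[i-1] for i in range(4))]); c=P.mean(0); print(c)
T=cam('top'); tq=np.array([[460,192],[519,230],[504,256],[445,217]]) # silhouette in top view
print('tri',tri(C,q.mean(0),T,tq.mean(0)))
s=r.sense(); go([*c[:2],130],57.3,s)
```

```text
[[510.6, -218.2], [559.0, -249.0], [481.2, -371.2], [432.9, -340.0]] [(np.float64(144.5), np.float64(57.5)), (np.float64(57.3), np.float64(-32.5)), (np.float64(145.0), np.float64(-122.5)), (np.float64(57.5), np.float64(147.1))]
[ 495.94563025 -294.58502311   42.        ]
tri (array([ 494.14137817, -286.37155825,   51.53738206]), np.float64(6.466471908165059))
row [-0.0474, 0.5598, 0.3514] [-0.0001, -0.0001, -0.0016] mm 133.0
```

```bash
python3 -m inch '[[[-0.02,0.2,0,0,0,-0.0025],[-0.04,0.4,0.1,0,0,-0.0025],[-0.047,0.56,0.3,0,0,-0.0025],[-0.047,0.56,0.48,0,0,-0.0025],[-0.047,0.56,0.6,0,0,-0.0025],[-0.047,0.56,0.62,0,0,-0.0025],[-0.047,0.56,0.62,0,0,-0.0025],[-0.047,0.56,0.62,0,0,-0.0025]]]'
python3 - <<'E'
from h import *
s=r.sense(); go([495.9,-294.6,60],57.45,s)
im=r.grab_frame('scene'); cv2.imwrite('pics/s2.png',cv2.resize(im[150:290,80:290,::-1],None,fx=3.5,fy=3.5))
E
```

```text
clock: 5.67
eef_pos: [496.5, -295.3, 77.5]
tcp_rot: [3.141, -0.0, 1.003]
contact_force: [0.0, -0.4, 0.0]
opening: 0.146
grasp_force: 30.4
row [0.0014, -0.0047, 0.0875] [0.0002, -0.0, 0.0001] mm 18.0
```

View pics/s2.png

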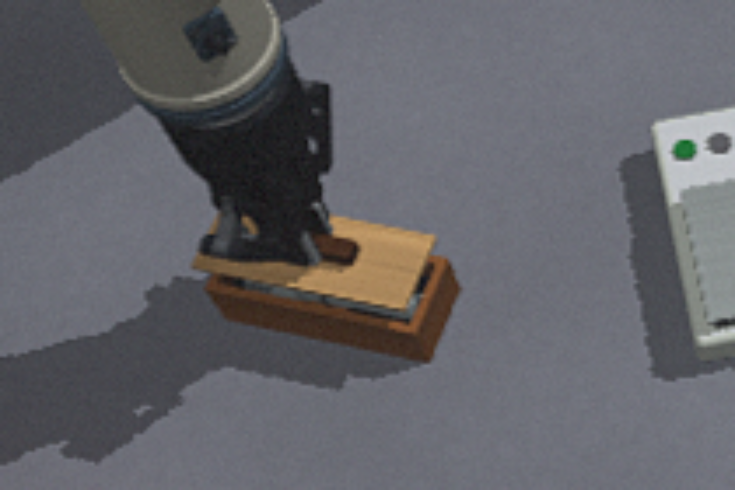

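The lid hangs parallel above the case, which is seen at about (330,290) in the crop. Lowering it gently.

```bash
python3 -m inch '[[[0.001,-0.005,0.03,0,0,0],[0.001,-0.005,0.06,0,0,0],[0.001,-0.005,0.075,0,0,0],[0.001,-0.005,0.085,0,0,0],[0.001,-0.005,0.095,0,0,0],[0.001,-0.005,0.1,0,0,0],[0.001,-0.005,0.105,0,0,0],[0.001,-0.005,0.105,0,0,0]]]'; python3 -m inch '[[[0,0,0.005,0,0,0],[0,0,0.01,0,0,0],[0,0,0.015,0,0,0],[0,0,0.018,0,0,0],[0,0,0.018,0,0,0]]]'
```

```text
clock: 6.38
eef_pos: [495.0, -295.4, 55.1]
tcp_rot: [-3.141, -0.0, 1.002]
contact_force: [-0.8, 0.1, -0.2]
opening: 0.149
grasp_force: 30.5
clock: 6.8
eef_pos: [495.1, -295.4, 51.8]
tcp_rot: [-3.142, 0.0, 1.002]
contact_force: [-0.6, 1.7, 3.2]
opening: 0.154
grasp_force: 30.8
```

```bash
python3 -m inch '[[[0,0,0.004,0,0,0],[0,0,0.004,0,0,0],[0,0,0.004,0,0,0],[0,0,0.004,0,0,0],[0,0,0.004,0,0,0],[0,0,0.004,0,0,0],[0,0,0.004,0,0,0],[0,0,0.004,0,0,0]]]' 1;  python3 -m inch '[[[0,0,-0.1,0,0,0],[0,0,-0.3,0,0,0],[0,0,-0.5,0,0,0],[0,0,-0.7,0,0,0],[0,0,-0.7,0,0,0],[0,0,-0.7,0,0,0]]]' 1
python3 - <<'E'
from h import *
s=r.sense(); print(s['clock'],s['eef_pos'],s['tcp_rot'])
im=r.grab_frame('wrist'); sc=r.grab_frame('scene'); np.save('w3.npy',np.r_[s['eef_pos'],s['tcp_rot']]); cv2.imwrite('pics/w3.png',im[:,:,::-1])
a=cv2.resize(im[70:270,225:405],(450,500)); b=cv2.resize(sc[200:262,125:220],None,fx=3.5,fy=3.5); k=np.zeros((500,790,3),np.uint8); k[:,:450]=a; k[:b.shape[0],455:455+b.shape[1]]=b[:,:335]
cv2.imwrite('pics/c3.png',k[:,:,::-1])
E
```

```text
clock: 7.47
eef_pos: [495.1, -295.4, 50.9]
tcp_rot: [3.142, -0.0, 1.002]
contact_force: [0.2, 0.4, 0.0]
opening: 0.999
grasp_force: 0.0
clock: 7.97
eef_pos: [496.6, -296.3, 193.7]
tcp_rot: [3.136, -0.0, 1.002]
contact_force: [1.0, -0.3, -0.3]
opening: 1.001
grasp_force: 0.0
7.9667 [ 496.58124262 -296.28240226  193.67775429] [ 3.13601368e+00 -1.45604297e-04  1.00166881e+00]
```

View pics/c3.png

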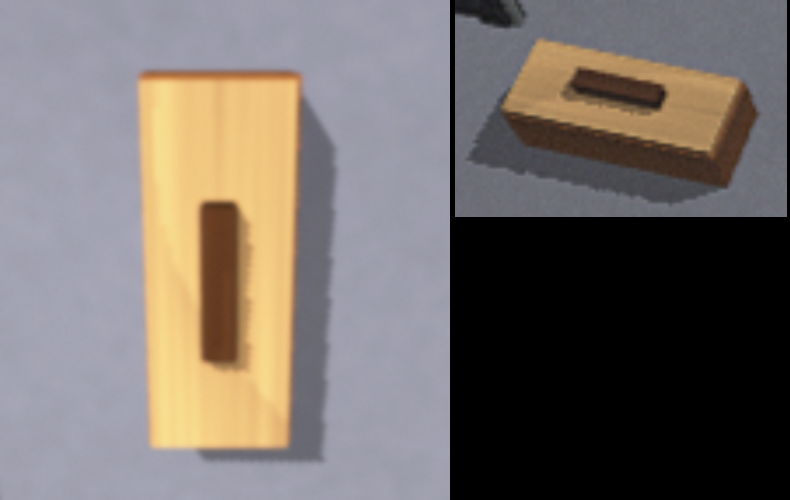

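The wrist crop shows the lid flat on the case and centred, with an even sliver of rim around it. The scene crop also shows no gap. Next I grip the case.

```bash
python3 -m inch '[[[0,0,0.2,0,0,0],[0,0,0.4,0,0,0],[0,0,0.6,0,0,0],[0,0,0.75,0,0,0],[0,0,0.85,0,0,0],[0,0,0.91,0,0,0],[0,0,0.93,0,0,0],[0,0,0.93,0,0,0]]]' 1; python3 -m inch '[[[0,0,0,0,0,0],[0,0,0,0,0,0],[0,0,0,0,0,0],[0,0,0,0,0,0],[0,0,0,0,0,0],[0,0,0,0,0,0],[0,0,0,0,0,0],[0,0,0,0,0,0]]]' -1 50
```

```text
clock: 8.73
eef_pos: [494.2, -294.9, 3.5]
tcp_rot: [-3.139, 0.0, 1.002]
contact_force: [0.7, -0.3, 0.8]
opening: 1.0
grasp_force: 0.0
clock: 9.4
eef_pos: [496.0, -296.0, 6.4]
tcp_rot: [3.139, -0.0, 1.002]
contact_force: [-0.4, -0.1, 6.3]
opening: 0.666
grasp_force: 55.1
```

```bash
python3 -m inch '[[[0,0,0,0,0,0],[0,0,0,0,0,0],[0,0,0,0,0,0],[0,0,-0.01,0,0,0],[0,0,-0.03,0,0,0],[0,0,-0.043,0,0,0],[0,0,-0.043,0,0,0],[0,0,-0.043,0,0,0]]]' 1; python3 -m inch '[[[0,0,0,0,0,0],[0,0,0,0,0,0],[0,0,0,0,0,0],[0,0,0,0,0,0],[0,0,0,0,0,0],[0,0,0,0,0,0],[0,0,0,0,0,0],[0,0,0,0,0,0]]]' -1 50
```

```text
clock: 10.07
eef_pos: [495.3, -295.5, 13.8]
tcp_rot: [3.141, -0.0, 1.002]
contact_force: [0.3, -0.2, 0.4]
opening: 1.0
grasp_force: 0.0
clock: 10.73
eef_pos: [495.3, -295.5, 13.7]
tcp_rot: [3.141, 0.0, 1.002]
contact_force: [0.2, -1.0, 4.9]
opening: 0.668
grasp_force: 54.5
```

```bash
python3 -m inch '[[[0,0,-0.03,0,0,0],[0,0,-0.1,0,0,0],[0,0,-0.25,0,0,0],[0,0,-0.4,0,0,-0.03],[0,0,-0.55,0,0,-0.065],[0,0,-0.7,0,0,-0.1],[0,0,-0.85,0,0,-0.135],[0,0,-0.93,0,0,-0.152]]]' -1 50; python3 -m inch '[[[0.07,-0.02,0,0,0,0],[0.18,-0.05,0,0,0,0],[0.32,-0.085,0,0,0,0],[0.46,-0.12,0,0,0,0],[0.6,-0.16,0,0,0,0],[0.772,-0.205,0,0,0,0]]]'; python3 -m inch '[[[0.17,-0.045,0,0,0,0],[0.32,-0.085,0,0,0,0],[0.46,-0.12,0,0,0,0],[0.6,-0.16,0,0,0,0],[0.7,-0.185,0,0,0,0],[0.772,-0.205,0,0,0,0],[0.772,-0.205,0,0,0,0],[0.772,-0.205,0,0,0,0]]]'
python3 - <<'E'
from h import *
s=r.sense(); print(s['clock'],s['eef_pos'],s['tcp_rot'])
im=r.grab_frame('wrist'); np.save('w4.npy',np.r_[s['eef_pos'],s['tcp_rot']]); cv2.imwrite('pics/w4.png',im[:,:,::-1])
E
```

```text
clock: 11.4
eef_pos: [495.6, -295.7, 202.7]
tcp_rot: [3.139, 0.001, 1.485]
contact_force: [0.8, -0.5, -4.4]
opening: 0.67
grasp_force: 55.6
clock: 11.9
eef_pos: [466.6, -136.4, 198.0]
tcp_rot: [-3.139, -0.0, 1.477]
contact_force: [0.8, 1.0, -3.8]
opening: 0.669
grasp_force: 55.4
clock: 12.57
eef_pos: [440.2, 20.4, 198.4]
tcp_rot: [-3.139, 0.0, 1.48]
contact_force: [0.6, 0.3, -3.8]
opening: 0.667
grasp_force: 55.4
12.5667 [440.16382054  20.40698129 198.40815675] [-3.13929759e+00  3.70978801e-04  1.48024385e+00]
```

View pics/w4.png

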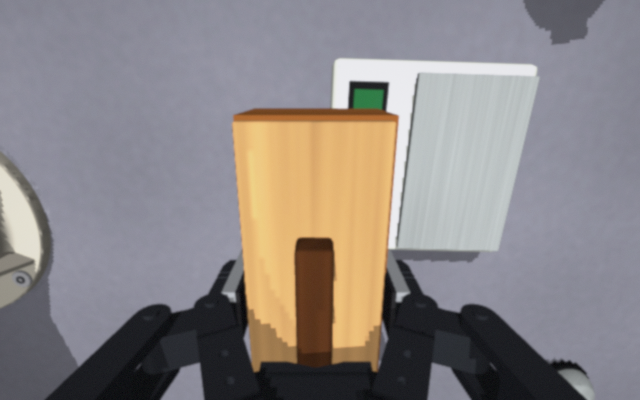

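The case and lid hang level in the grip. The steel platform is fully visible, with corners at about (419,73), (537,76), (498,250) and (398,247).

Run:
```python
from h import *
v=np.load('w4.npy'); s={'eef_pos':v[:3],'tcp_rot':v[3:]}; C=cam('wrist',s); im=cv2.imread('pics/w4.png')[:,:,::-1].copy()
hsv=cv2.cvtColor(im,cv2.COLOR_RGB2HSV); print([hsv[y,x].tolist() for x,y in((470,150),(450,220),(400,150),(450,66),(560,200),(440,250))])
def rep(n,q,C,z=50):
    P=np.array([onz(C,p,z)for p in q]);print(n,np.round(q,1).tolist(),P.mean(0).round(1),[(np.linalg.norm(a).round(1),np.degrees(np.arctan2(a[1],a[0])).round(1)) for a in (P[i]-P[i-1] for i in range(4))]);return P
m=cv2.inRange(hsv,(60,8,140),(110,60,232)); 
k=np.zeros_like(m);k[60:262,393:545]=1; m=cv2.morphologyEx(m*k,cv2.MORPH_OPEN,np.ones((5,5)))
h=cv2.convexHull(max(cv2.findContours(m,0,1)[0],key=cv2.contourArea)); rep('mask',quad(h),C)
q=np.array([(419,73),(537,76),(498,250),(398,247)],float); P=rep('eye',q,C)
# second view: scene & top, for height: platform mask centre in top view
tp=cv2.imread('pics/top0.png')[:,:,::-1].copy(); th=cv2.cvtColor(tp,cv2.COLOR_RGB2HSV); print(th[185,340],th[230,350],th[160,345])
m=cv2.inRange(th,(0,0,100),(180,60,185)); k=np.zeros_like(m);k[150:215,290:395]=1; m=cv2.morphologyEx(m*k,cv2.MORPH_OPEN,np.ones((3,3)))
h=cv2.convexHull(max(cv2.findContours(m,0,1)[0],key=cv2.contourArea)); t=quad(h); rep('top',t,cam('top')); print(tri(C,q.mean(0),cam('top'),t.mean(0)))
```

```text
[[94, 10, 197], [94, 10, 196], [120, 4, 240], [120, 4, 237], [120, 24, 160], [80, 6, 136]]
mask [[540.0, 76.0], [498.0, 250.0], [397.0, 248.0], [419.0, 72.0]] [577.2  18.9  50. ] [(np.float64(103.5), np.float64(-6.9)), (np.float64(166.3), np.float64(-96.9)), (np.float64(103.3), np.float64(173.7)), (np.float64(167.4), np.float64(83.2))]
eye [[419.0, 73.0], [537.0, 76.0], [498.0, 250.0], [398.0, 247.0]] [576.8  19.   50. ] [(np.float64(165.4), np.float64(83.5)), (np.float64(100.9), np.float64(-6.5)), (np.float64(166.3), np.float64(-96.0)), (np.float64(102.4), np.float64(173.0))]
[ 53   8 133] [  0   0 159] [ 45  12 123]
top [[398.0, 150.0], [381.0, 214.0], [290.0, 214.0], [290.0, 150.0]] [579.6  26.   50. ] [(np.float64(246.0), np.float64(-88.8)), (np.float64(153.1), np.float64(165.3)), (np.float64(200.9), np.float64(91.3)), (np.float64(147.5), np.float64(2.4))]
(array([578.80051746,  25.91279476,  47.72097715]), np.float64(0.4476924290325951))
```

Run:
```python
from h import *
go([577.1,17.9,80],83.3)
```

```text
row [0.053, 0.6818, 0.5917] [-0.0006, 0.0002, 0.0082] mm 181.0
```

```bash
python3 -m inch '[[[0.01,0.1,0,0,0,0.004],[0.02,0.25,0,0,0,0.008],[0.03,0.4,0,0,0,0.008],[0.043,0.55,0,0,0,0.008],[0.053,0.65,0.05,0,0,0.008],[0.053,0.682,0.15,0,0,0.008],[0.053,0.682,0.25,0,0,0.008],[0.053,0.682,0.35,0,0,0.008]]]'; python3 -m inch '[[[0,0,0.1,0,0,0],[0,0,0.17,0,0,0],[0,0,0.21,0,0,0],[0,0,0.235,0,0,0],[0,0,0.242,0,0,0],[0,0,0.242,0,0,0],[0,0,0.242,0,0,0],[0,0,0.242,0,0,0]]]'
python3 - <<'E'
from h import *
go([577.1,17.9,64.7],83.3)
E
```

```text
clock: 13.28
eef_pos: [578.6, 16.5, 127.8]
tcp_rot: [-3.141, 0.0, 1.452]
contact_force: [0.7, 0.5, -4.0]
opening: 0.67
grasp_force: 55.6
clock: 13.95
eef_pos: [579.1, 17.6, 82.0]
tcp_rot: [3.14, -0.0, 1.454]
contact_force: [0.3, -0.2, -3.2]
opening: 0.668
grasp_force: 55.6
row [0.0001, -0.0105, 0.0866] [0.0005, -0.0001, 0.0] mm 17.0
```

```bash
python3 -m inch '[[[0,-0.005,0.02,0,0,0],[0,-0.01,0.04,0,0,0],[0,-0.01,0.055,0,0,0],[0,-0.01,0.064,0,0,0],[0,-0.01,0.07,0,0,0],[0,-0.01,0.072,0,0,0],[0,-0.01,0.072,0,0,0],[0,-0.01,0.072,0,0,0]]]'; python3 -m inch '[[[0,0,0.002,0,0,0],[0,0,0.004,0,0,0],[0,0,0.006,0,0,0],[0,0,0.008,0,0,0],[0,0,0.01,0,0,0],[0,0,0.012,0,0,0],[0,0,0.012,0,0,0]]]'
```

```text
clock: 14.62
eef_pos: [576.6, 17.9, 66.7]
tcp_rot: [3.141, 0.0, 1.454]
contact_force: [0.8, -0.2, -4.6]
opening: 0.665
grasp_force: 55.6
clock: 15.2
eef_pos: [576.4, 17.9, 64.2]
tcp_rot: [-3.141, 0.0, 1.454]
contact_force: [0.3, -0.6, -4.3]
opening: 0.67
grasp_force: 55.6
```

```bash
python3 -m inch '[[[0,0,0.001,0,0,0],[0,0,0.002,0,0,0],[0,0,0.003,0,0,0],[0,0,0.004,0,0,0],[0,0,0.004,0,0,0]]]'
```

```text
clock: 15.62
eef_pos: [576.5, 17.9, 63.7]
tcp_rot: [3.142, 0.0, 1.454]
contact_force: [-1.6, 0.5, -0.7]
opening: 0.665
grasp_force: 56.1
```

```bash
python3 -m inch '[[[0,0,0.001,0,0,0],[0,0,0.002,0,0,0],[0,0,0.002,0,0,0],[0,0,0.002,0,0,0]]]' -1 20; python3 -m inch '[[[0,0,0,0,0,0],[0,0,0,0,0,0],[0,0,0,0,0,0],[0,0,0,0,0,0],[0,0,0,0,0,0],[0,0,0,0,0,0]]]' 1;  python3 -m inch '[[[0,0,-0.05,0,0,0],[0,0,-0.2,0,0,0],[0,0,-0.4,0,0,0],[0,0,-0.6,0,0,0],[0,0,-0.75,0,0,0],[0,0,-0.75,0,0,0],[0,0,-0.75,0,0,0],[0,0,-0.75,0,0,0]]]' 1
python3 - <<'E'
from h import *
s=r.sense(); print(s['clock'],s['eef_pos'],s['tcp_rot'])
im=r.grab_frame('wrist'); sc=r.grab_frame('scene'); np.save('w5.npy',np.r_[s['eef_pos'],s['tcp_rot']]); cv2.imwrite('pics/w5.png',im[:,:,::-1])
a=cv2.resize(im[50:290,205:425],(458,500)); b=cv2.resize(sc[155:260,255:365],None,fx=3,fy=3); k=np.zeros((500,800,3),np.uint8); k[:,:458]=a; k[:b.shape[0],465:465+b.shape[1]]=b
cv2.imwrite('pics/c5.png',k[:,:,::-1])
E
```

```text
clock: 15.95
eef_pos: [576.5, 17.9, 63.7]
tcp_rot: [3.141, -0.0, 1.454]
contact_force: [-3.0, -1.3, 6.6]
opening: 0.669
grasp_force: 56.8
clock: 16.45
eef_pos: [576.6, 17.9, 63.1]
tcp_rot: [3.141, -0.0, 1.454]
contact_force: [0.1, -0.4, 0.2]
opening: 1.0
grasp_force: 0.0
clock: 17.12
eef_pos: [576.0, 17.9, 213.0]
tcp_rot: [-3.141, 0.0, 1.454]
contact_force: [-0.2, 0.0, -1.1]
opening: 0.998
grasp_force: 0.0
17.1167 [576.03538531  17.90330898 213.01413829] [-3.14139292e+00  3.82643585e-05  1.45406343e+00]
```

View pics/c5.png

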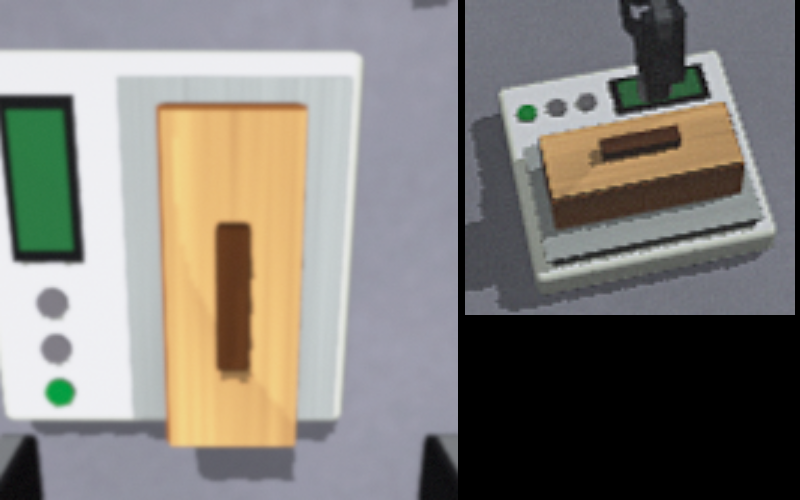

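The wrist crop shows the closed case lying along the platform. The platform's top corners are at (117,75) and (353,75), and the board's corners at (158,107), (306,107), (296,446) and (167,446). The scene crop shows it flat with the lid down. I'll check the centring.

Run:
```python
from h import *
v=np.load('w5.npy'); C=cam('wrist',{'eef_pos':v[:3],'tcp_rot':v[3:]})
f=lambda L:np.array(L)/2.083+[204.75,49.75]
for n,L,z in(('plat',[(117,75),(353,75),(340,419),(132,419)],50),('board',[(158,107),(306,107),(296,446),(167,446)],97)):
    P=np.array([onz(C,p,z)for p in f(L)]); print(n,P.mean(0).round(1),[(np.linalg.norm(a).round(1),np.degrees(np.arctan2(a[1],a[0])).round(1)) for a in (P[i]-P[i-1] for i in range(4))])
```

```text
plat [578.1  18.6  50. ] [(np.float64(167.8), np.float64(82.9)), (np.float64(102.7), np.float64(-6.6)), (np.float64(167.8), np.float64(-95.5)), (np.float64(107.4), np.float64(173.4))]
board [576.3  19.   97. ] [(np.float64(144.1), np.float64(82.9)), (np.float64(55.3), np.float64(-6.6)), (np.float64(144.0), np.float64(-96.3)), (np.float64(57.2), np.float64(173.4))]
```

Centred to within about 2 mm and aligned with the platform, so I'm handing it in.

```bash
python3 -c "
from rig import r
print(r.sign_off())"
```

```text
the job is handed in; nothing more can be done
None
```

The case is closed with its lid fully down and stands on the scale, centred to about 2 mm and turned along the platform with no overhang; the tool stayed inside, the cup and bell weren't touched, and I handed it in at about 17 s.

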